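# Slide an adapter disc along a jig fence into its pocket

## Task

Take the prosthetic adapter with the square stub from the tray, lay it flat on the aluminium jig plate near either end, and slide it along the low fence, lightly pressed down and never lifted off again, until its disc drops into the shallow round pocket. Leave it lying flat and fully home in the pocket, let go of it, and leave everything else where it is. Go gently: never bear on the plate or fence with more than about 20 N.

Things in the scene. Friction and masses are not known exactly. Their poses are not given: they have to be found in the camera images.
- adapter_mid (a point): The adapter to seat: a flat steel disc 48 mm across, 6 mm thick, with an upright square stub 20 x 20 mm, 34 mm tall, at its middle (40 mm tall in all, 0.16 kg give or take a third). It stands in the tray, stub up. Point: on its axis, half-way up, 20 mm above the disc's underside; z up along the stub, x and y square to the stub's flat sides. Grip the stub across two opposite sides, upper half.
- jig: The seating jig, fixed to the bench, turned up to 0.3 rad: a grey base 120 mm (its x) by 300 mm (its y), 20 mm thick; origin at the centre of its underside, z up. On it is clamped an aluminium plate 100 mm (x) by 220 mm (y), 12 mm thick, with one shallow pocket. Adapter's listed point above this origin: 52 mm when on the plate, 47 mm when home in the pocket.
- jig_fence (a point): Point on the fence's face, mid-length, at the height of the plate's top (jig frame: x 34, y 0, z 32 mm; same axes as the jig). The fence is a straight low bar along the jig's +x side (away from the robot), parallel to y, 300 mm long, 10 mm higher than the plate; its face looks to -x. A disc touching it has its centre 24 mm to -x of this face.
- jig_top (a point): Point on the plate's top over the jig's middle (x 9.5, y 0, z 32 mm in the jig's frame). The pocket is round, blind, 52 mm across, 5 mm deep, its centre on the line through this point along y (24.5 mm from the fence's face), but up to 22 mm either way from it: the plate is clamped where the last job left it, and this is not measured. Bare plate for laying the disc down: 62 to 80 mm from this point, either way.
- tube_adapter_mid (a point): Another adapter in the same tray, not wanted: disc 60 mm across, 6 mm thick, with a round stub 20 mm in diameter, 40 mm tall in all. This point is on its axis, half-way up.
- tray: Low fixed grey tray 120 mm (its x) by 210 mm (its y) with a rim 12 mm high, floor 4 mm above the bench; origin at the centre of its underside. It holds the two adapters side by side along y, about 100 mm apart; which is where varies.
- plaster_foot: White plaster foot model about 200 x 75 mm, up to 140 mm tall, 0.95 kg, loose, to the left of the jig; origin at the centre of its underside. Leave it alone.
- jar_mid (a point): Closed jar 64 mm across and 85 mm tall, standing loose beyond the tray; this point is at its centre. Leave it alone.
- screwdriver: Screwdriver lying loose beyond the jig; origin under its middle. Leave it alone.
- offcut_center (a point): Aluminium bar offcut, upright, 36 mm across and 35 mm tall, loose, near the robot; this point is at its centre. Leave it alone.
There are look-alikes about, which are no part of the job. Leave any brown or purple look-alike of the part that bears adapter_mid alone.

How it is judged:
By the outcome, as a careful person would: the job done as asked, in the order asked, and still so for the second after the job is handed in, with the robot touching nothing.
It also fails if it takes over 72 s, if anything falls off the work surface, if the arm or the gripper's body presses on something with over 40 N, if the wrist force passes 120 N, or if a joint passes its speed limit or range.

## Robot

A 6-joint arm with a two-finger parallel gripper is mounted at the origin on the work surface. World frame = base frame: x ahead of the robot, y to its left, z up, the work surface at z = 0. Lengths are in m, angles in rad, forces in N, time in s.
With the tool pointing down it reaches from about 0.3 to 0.75 m from the base axis. Payload 8.5 kg.
Tool frame: the origin (TCP) lies on the centre line of the jaws, within the pads' length; the fingertips stand 25 mm ahead of it and the grasp point (between the pads) lies 6 mm ahead of it; z points along the fingers, y is the line along which they close (so a half turn about z gives the same grasp; the last joint's range is limited). The gripper opens to 88 mm and grips with 3 to 60 N. Pads are 18 mm wide; open, the fingers measure 123 mm over their backs; the gripper's body (75 mm by 187 mm) begins 45 mm behind the grasp point.
Start: joints at [-1.553, 0.381, 1.297, -0, 1.464, -0.215], TCP at [0.127, -0.535, 0.264] pointing down, gripper open.
Joint ranges: [-3.11, 3.11], [-0.89, 2.33], [0.22, 2.48], [-1.42, 4.56], [0.17, 2.85], [-2.88, 2.88]. Speed limits (rad/s): [2.39, 2.39, 3.14, 3.14, 3.14, 3.14].

## Interface

Orientations are given as a unit quaternion [w, x, y, z].
In Python, from rig import arm gives the robot as it stands.
- The arm moves only by the tool apply_moves, never from a script. Its argument "commands" is a list that holds one entry, the list of rows, each a list of 7 numbers: the shift along the tool's x, y, z scaled (see below), then the turn, a rotation vector about the tool's x, y, z scaled (see below), then the closure, from -1 (fully open) to 1 (shut), so that 0 is half open. In form: [[[dx, dy, dz, rx, ry, rz, hand], ...]]. A call has 1 to 10 rows; each row is the pose to reach, as a shift and turn from the pose commanded when the call began, along the tool's axes at that moment, turning the shorter way round; what a row does not reach only later rows make up. The controller multiplies each number of a shift by 15 cm and each number of a turn by 2 pi rad. A row lasts 1/10 s, in which the tool goes at most 50 mm and 8.59 degrees, less where a joint would pass 70% of its speed; a pose out of reach is approached as far as the arm can. A call with a number of a shift or a turn outside -1 to 1 is refused whole. A call with a gripper value outside its range is refused whole. The fingers move at their own pace and stop on an object; "force" is the grip in N (left out, the last holds). Time passes only in rows, so rows that repeat a pose let the fingers close. It gives the time, the measured TCP pose, the force, the opening and the grip force at its end, in the units of the state.
- arm.read_state(): the state, without advancing time (a new reading comes with each control period).
- arm.read_camera(name): name is "side" or "top"; returns (picture, depth): 400x640x3 uint8, red, green, blue; 400x640 float32, m along the optical axis (not along the pixel's ray), 0 where there is no reading.
- arm.calibration(name): a dict with "fx", "fy", "cx", "cy" (pixels), "T" (4x4, takes a point from camera to world coordinates). Camera axes: x right, y up, looking along -z (the intrinsics and any distortion apply to the point x, -y, -z); pixel columns grow to the right and rows downward; lengths in m; the calibration is good to about 2 mm. A picture is of the moment at which its call begins. calibration takes no time and is no camera call.
- arm.sign_off(): hands the job in; it is judged then, once.
The state is a dict: "time": time; "joint_pos": joint angles; "qd": joint speeds; "tau": joint torques, N m; "tool_pos": TCP position; "eef_rot": TCP orientation; "wrist_force": force on the tool from outside, world axes, zero at the start; "ft_torque": the same for the moment, N m; "grip_width": finger opening in m; "grip_force": force on a finger pad.
Only numpy, scipy, OpenCV 4.12 (cv2) and the standard library are available. Lean on these libraries where they do the work, as an engineer would, in place of code of your own. Each camera call takes 0.05 s, during which the arm holds its last target. There are 200 camera calls.

## Working session

There is one attempt and no reset: what is moved stays moved. The work goes in short steps, Python scripts to look and compute and a tool call to move; the robot and the scene stay as the last step left them, time stands still between calls to the robot, and variables do not carry over. Pictures are saved under pics/ and viewed, at most 10 in all, crops included, and the job is handed in when it is done.

Besides the shell and the picture viewer there is one more tool, called after "Emit:" as a command line: name --argument value ..., lists and objects as JSON in quotes. apply_moves: Moves the arm, as the interface text tells. Its arguments: {"type":"object","properties":{"commands":{"type":"array","items":{"type":"array","items":{"type":"array","items":{"type":"number","minimum":-1,"maximum":1}}}},"force":{"type":"number"}},"required":["commands"]}

```bash
mkdir -p pics; ls
cat > h.py <<'E'
import numpy as np, cv2
from rig import arm
def grab(n):
    p,d=arm.read_camera(n); return p,d,arm.calibration(n)
def ray(c,u,v):
    T=np.array(c["T"]); r=T[:3,:3]@np.array([(u-c["cx"])/c["fx"],-(v-c["cy"])/c["fy"],-1.]); return T[:3,3],r
def onz(c,u,v,z):
    o,r=ray(c,u,v); return o+r*(z-o[2])/r[2]
def cloud(c,d):
    v,u=np.mgrid[:d.shape[0],:d.shape[1]]; P=np.stack([(u-c["cx"])/c["fx"]*d,-(v-c["cy"])/c["fy"]*d,-d],-1)
    T=np.array(c["T"]); return P@T[:3,:3].T+T[:3,3]
E
python3 - <<'E'
from h import *
for n in("top","side"):
    p,d,c=grab(n); cv2.imwrite(f"pics/{n}0.png",p[:,:,::-1]); np.savez(f"{n}0.npz",p=p,d=d); print(n,c)
print(arm.read_state())
E
```

```text
pics
top {'fx': 436.7449321378445, 'fy': 436.7449321378445, 'cx': 319.08735494160027, 'cy': 196.40178199190385, 'T': array([[ 4.27974181e-04,  9.82174025e-01, -1.87973406e-01,
         3.80372674e-01],
       [-9.99622931e-01,  5.58112270e-03,  2.68858294e-02,
         7.58838797e-02],
       [ 2.74556660e-02,  1.87891021e-01,  9.81806066e-01,
         1.04093103e+00],
       [ 0.00000000e+00,  0.00000000e+00,  0.00000000e+00,
         1.00000000e+00]])}
side {'fx': 489.46844450458644, 'fy': 489.46844450458644, 'cx': 338.6621717460089, 'cy': 206.57484114524337, 'T': array([[ 0.99459841,  0.06490228, -0.08100434,  0.47348673],
       [-0.10234005,  0.7435007 , -0.66085794, -0.86956117],
       [ 0.0173356 ,  0.66557824,  0.74612672,  1.12058203],
       [ 0.        ,  0.        ,  0.        ,  1.        ]])}
{'time': 0.1, 'joint_pos': array([-1.55332190e+00,  3.81126254e-01,  1.29814310e+00,  2.88604952e-05,
        1.46360128e+00, -2.15281514e-01]), 'qd': array([-0.00055722, -0.00019707, -0.00344392,  0.00053213, -0.00075471,
       -0.00117183]), 'tau': array([ 4.73027467e-03, -4.38649535e+01, -2.24905926e+01,  7.14539015e-02,
        3.42409546e-02, -7.73816646e-05]), 'tool_pos': array([ 0.12687325, -0.5349475 ,  0.26321489]), 'eef_rot': array([-6.34450134e-04,  9.93235701e-01,  1.16113880e-01,  7.73716586e-05]), 'wrist_force': array([ 0.02440666, -0.73973383, -0.01709004]), 'ft_torque': array([ 0.01190121, -0.01771769,  0.02901281]), 'grip_force': 0.0, 'grip_width': 0.08813685284496803}
```

View pics/top0.png

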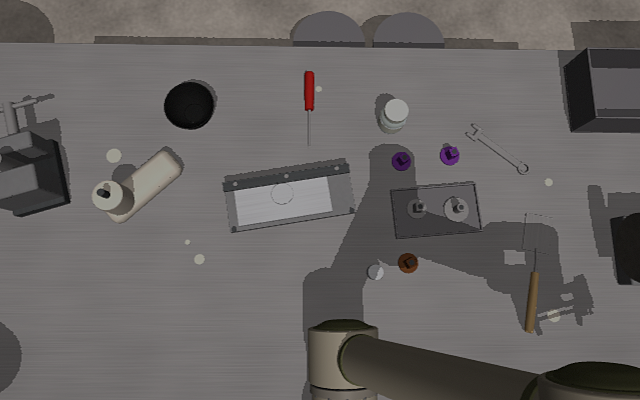

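View pics/side0.png

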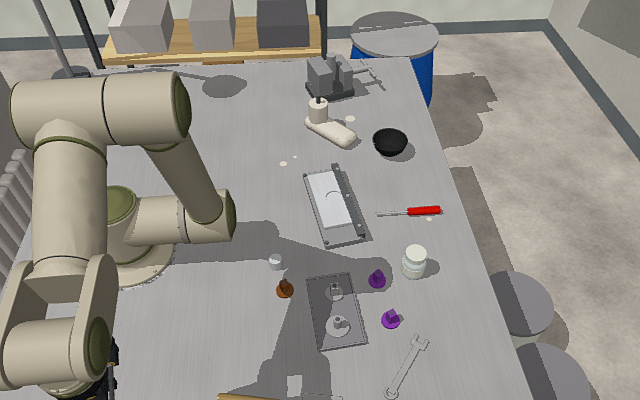

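The top view shows the jig at (288,195), with the pocket rim near (282,193). The tray is at (435,210), with adapters at (418,208) and (456,208). The left disc looks smaller, so I'll zoom in and measure.

Run:
```python
from h import *
p=np.load("top0.npz")["p"]; d=np.load("top0.npz")["d"]; q=np.load("side0.npz")
c=arm.calibration("top"); s=arm.calibration("side")
a=cv2.resize(p[140:245,215:355],None,fx=5,fy=5,interpolation=2)
b=cv2.resize(p[175:245,385:485],None,fx=4,fy=4,interpolation=2); e=cv2.resize(q["p"][265:355,300:370],None,fx=3,fy=3,interpolation=2)
b=np.clip(b.astype(float)*2,0,255).astype(np.uint8); e=np.clip(e.astype(float)*2,0,255).astype(np.uint8)
W=np.zeros((525,700+0,3),np.uint8); cv2.imwrite("pics/jig.png",a[:,:,::-1])
V=np.zeros((280,400+210,3),np.uint8); V[:280,:400]=b; V[:270,400:]=e; cv2.imwrite("pics/tray.png",V[:,:,::-1])
for n,cc,dd in(("top",c,d),("side",s,q["d"])):
    P=cloud(cc,dd)
    def st(m,t):
        if m.sum()>5: print(n,t,m.sum(),P[m].mean(0).round(4),P[m].min(0).round(3),P[m].max(0).round(3))
    x,y,z=P[...,0],P[...,1],P[...,2]
    R=(x>.25)&(x<.5)&(y<-.1)&(y>-.32)
    T0=onz(c,418,206,.04);T1=onz(c,456,206,.04)
    for t,T in(("A",T0),("B",T1)):
        st((np.hypot(x-T[0],y-T[1])<.03)&(z>.034)&(z<.055),t+"stub top")
        st((np.hypot(x-T[0],y-T[1])<.04)&(z>.008)&(z<.014),t+"disc")
    m=((abs(z-.032)<.004)&(x>.3)&(x<.55)&(y>-.03)&(y<.33)); st(m,"plate"); 
    m=((abs(z-.042)<.004)&(x>.3)&(x<.55)&(y>-.03)&(y<.33)); st(m,"fence")
    if m.sum()>5: print(np.polyfit(y[m],x[m],1), cv2.minAreaRect(P[m][:,:2].astype(np.float32)*1000))
print(T0,T1)
```

```text
top Astub top 89 [ 0.5496 -0.1861  0.0427] [ 0.539 -0.197  0.034] [ 0.56  -0.177  0.047]
top Adisc 156 [ 0.5476 -0.1833  0.0103] [ 0.526 -0.222  0.008] [ 0.573 -0.163  0.014]
top Bstub top 66 [ 0.5477 -0.2823  0.0431] [ 0.538 -0.293  0.036] [ 0.558 -0.274  0.048]
top Bdisc 310 [ 0.547  -0.2812  0.0102] [ 0.519 -0.312  0.008] [ 0.588 -0.246  0.013]
top plate 1123 [0.5337 0.1514 0.0317] [ 0.505 -0.025  0.028] [0.55  0.24  0.036]
side Astub top 70 [ 0.55   -0.1875  0.0423] [ 0.54  -0.198  0.035] [ 0.56  -0.175  0.05 ]
side Adisc 147 [ 0.5483 -0.1904  0.0102] [ 0.512 -0.219  0.008] [ 0.584 -0.149  0.014]
side Bstub top 59 [ 0.5484 -0.2834  0.0428] [ 0.539 -0.292  0.036] [ 0.558 -0.272  0.048]
side Bdisc 274 [ 0.5489 -0.2847  0.0104] [ 0.518 -0.312  0.008] [ 0.583 -0.234  0.014]
side plate 458 [0.5343 0.1477 0.0319] [0.497 0.017 0.028] [0.55  0.25  0.036]
[ 0.55046296 -0.18300299  0.04      ] [ 0.55091684 -0.27271072  0.04      ]
```

View pics/jig.png

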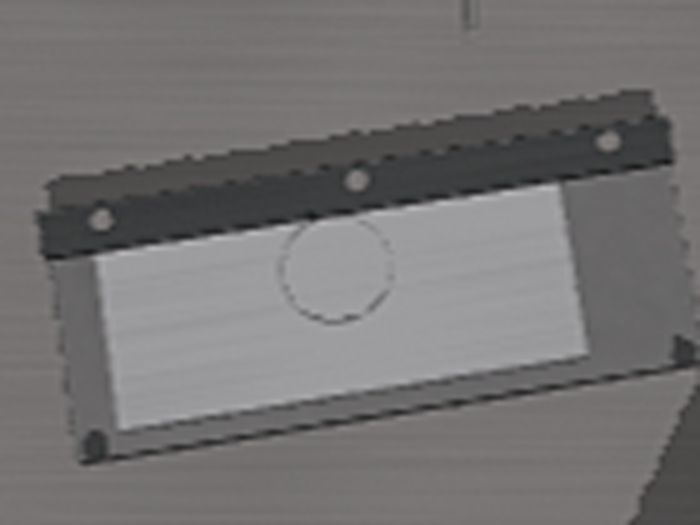

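View pics/tray.png

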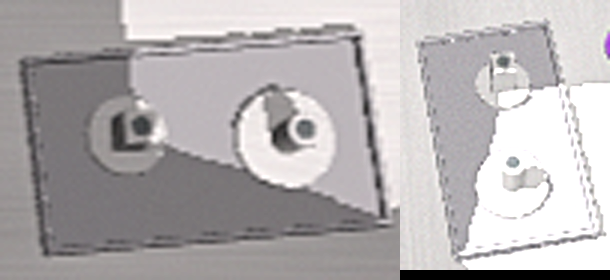

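The left adapter at crop (128,130), A, has the square stub and the smaller disc. B has the round stub. The pocket circle is at jig crop (337,268), about 23 px or 52 mm across. Next I'll work out the jig line, the pocket and the stub yaw.

Run:
```python
from h import *
def load(n): q=np.load(n+"0.npz"); return q["p"],q["d"],arm.calibration(n)
p,d,c=load("top")
g=cv2.cvtColor(p,cv2.COLOR_RGB2GRAY)
# plate mask
m=np.zeros_like(g); m[140:245,215:355]=(g[140:245,215:355]>135)
k=cv2.morphologyEx(m,cv2.MORPH_CLOSE,np.ones((5,5)))
n,l,s,ce=cv2.connectedComponentsWithStats(k); i=1+s[1:,4].argmax(); print(s[i],ce[i])
ct=max(cv2.findContours((l==i).astype(np.uint8),0,1)[0],key=cv2.contourArea).reshape(-1,2)
W=np.array([onz(c,u,v,.032)[:2] for u,v in ct]).astype(np.float32)*1000
r=cv2.minAreaRect(W); print("plate",r); B=cv2.boxPoints(r); print(B)
# fence face bottom line: two crop pixels
f=[onz(c,215+u/5,140+v/5,.032) for u,v in((95,257),(560,184))]; print("face",f)
v=f[1]-f[0]; print("yaw",np.arctan2(-v[1]*-1,0) , np.arctan2(v[0],-v[1]))
th=np.arctan2(v[0],-v[1])
# fence ends at z .042 top
for u,w in((40,213),(668,118),(40,258),(673,163),(85,462),(693,366)): print("corner",onz(c,215+u/5-.4,140+w/5-.4,.042 if w<260 else .02).round(4))
# circle
sub=g[180:210,265:300]
px=[(337-57,268),(337+57,268),(337,268-52),(337,268+55)]
print("pocket",[onz(c,215+u/5-.4,140+w/5-.4,.032).round(4) for u,w in[(337,268)]])
for nme in("top","side"):
    p,d,c=load(nme); P=cloud(c,d); x,y,z=P[...,0],P[...,1],P[...,2]
    for t,X,Y in(("A",.5497,-.187),("B",.548,-.283)):
        m=(np.hypot(x-X,y-Y)<.025)&(z>.041)&(z<.05); Q=P[m][:,:2].astype(np.float32)*1000; print(nme,t,m.sum(),P[m].mean(0),cv2.minAreaRect(Q))
    m=(z>.039)&(z<.045)&(x>.5)&(x<.62)&(y<.26)&(y>-.06)
    if m.sum()>20: print(nme,"fence",m.sum(),P[m].mean(0),cv2.minAreaRect(P[m][:,:2].astype(np.float32)*1000))
```

```text
[ 234  177   98   49 3269] [282.5270725  200.65004589]
plate ((563.4745483398438, 133.20184326171875), (82.93681335449219, 219.74102783203125), 9.4753999710083)
[[504.4846   234.74663 ]
 [540.65924   18.00366 ]
 [622.4645    31.657059]
 [586.28986  248.40002 ]]
face [array([0.58434845, 0.24788941, 0.032     ]), array([0.62103566, 0.02947976, 0.032     ])]
yaw -1.5707963267948966 0.16642068789805248
corner [0.604  0.2734 0.042 ]
corner [ 0.6521 -0.0204  0.042 ]
corner [0.5826 0.2725 0.042 ]
corner [ 0.6302 -0.0225  0.042 ]
corner [0.4902 0.2519 0.02  ]
corner [ 0.5367 -0.0329  0.02  ]
pocket [array([0.5807, 0.1355, 0.032 ])]
top A 71 [ 0.54979096 -0.18680715  0.04394134] ((549.7704467773438, -186.8240203857422), (19.351099014282227, 19.781513214111328), 0.6210508346557617)
top B 53 [ 0.54836235 -0.28321961  0.04410404] ((548.0615234375, -283.189697265625), (18.563594818115234, 18.016399383544922), 25.760744094848633)
top fence 520 [0.60678048 0.18090521 0.04192421] ((612.33154296875, 157.37442016601562), (22.9487361907959, 207.43067932128906), 9.064451217651367)
side A 46 [ 0.54980162 -0.1857446   0.04415839] ((550.4385986328125, -186.2812957763672), (20.518217086791992, 19.593791961669922), 7.248765468597412)
side B 41 [ 0.54840953 -0.28283102  0.04454915] ((548.10791015625, -282.44805908203125), (18.0353946685791, 17.828229904174805), 55.20341873168945)
side fence 206 [0.60665904 0.1751765  0.04184525] ((574.303466796875, 159.88650512695312), (94.39862823486328, 194.42697143554688), 4.766425132751465)
```

```bash
cat >> h.py <<'E'
from scipy.spatial.transform import Rotation as R
def rel(x,y,z,yaw):
    s=arm.read_state(); q=s["eef_rot"]; A=R.from_quat([q[1],q[2],q[3],q[0]])
    B=R.from_quat([np.cos(yaw/2),np.sin(yaw/2),0,0])
    d=A.inv().apply(np.array([x,y,z])-s["tool_pos"]); r=(A.inv()*B).as_rotvec()
    print("t",s["time"],"pos",s["tool_pos"].round(4),"row",(d/.15).round(3),(r/2/np.pi).round(4),"F",s["wrist_force"].round(2),"w",s["grip_width"])
E
python3 -c "
from h import *
rel(.35,-.36,.2,.15);rel(.5498,-.1866,.16,.04)"
```

```text
t 0.1 pos [ 0.1269 -0.5349  0.2632] row [ 1.716 -0.791  0.423] [-0.0002 -0.      0.0132] F [ 0.02 -0.74 -0.02] w 0.08813685284496803
t 0.1 pos [ 0.1269 -0.5349  0.2632] row [ 3.279 -1.608  0.691] [-0.0002 -0.      0.0307] F [ 0.02 -0.74 -0.02] w 0.08813685284496803
```

Emit:
apply_moves --commands '[[[0.3,-0.15,0.05,0,0,0.008,-0.2],[0.6,-0.3,0.1,0,0,0.008,-0.2],[0.9,-0.45,0.15,0,0,0.008,-0.2]]]'

```text
time: 0.4
tool_pos: [0.2415, -0.4387, 0.2411]
eef_rot: [-0.0, 0.996, 0.091, -0.0]
wrist_force: [0.5, -0.1, 0.4]
grip_width: 0.0659
grip_force: 0.0
```

Emit:
apply_moves --commands '[[[0.3,-0.15,0.05,0,0,0.008,-0.2],[0.6,-0.3,0.1,0,0,0.008,-0.2],[0.9,-0.45,0.15,0,0,0.008,-0.2]]]'

```text
time: 0.7
tool_pos: [0.3604, -0.3491, 0.2191]
eef_rot: [-0.0, 0.998, 0.066, -0.0]
wrist_force: [0.8, 0.3, -0.0]
grip_width: 0.0528
grip_force: 0.0
```

Emit:
apply_moves --commands '[[[0.3,-0.15,0.05,0,0,0.008,-0.2],[0.6,-0.3,0.1,0,0,0.008,-0.2],[0.8,-0.4,0.15,0,0,0.008,-0.2],[0.8,-0.4,0.15,0,0,0.008,-0.2]]]'

```text
time: 1.1
tool_pos: [0.4724, -0.2725, 0.1956]
eef_rot: [-0.001, 0.999, 0.043, -0.001]
wrist_force: [-0.5, 0.1, -0.2]
grip_width: 0.0527
grip_force: 0.0
```

```bash
python3 -c "
from h import *
rel(.5498,-.1866,.16,.04)"
```

```text
t 1.1 pos [ 0.4724 -0.2725  0.1956] row [ 0.564 -0.525  0.238] [-0.0003  0.0002  0.0074] F [-0.54  0.13 -0.19] w 0.052678556078270246
```

Emit:
apply_moves --commands '[[[0.2,-0.18,0.08,0,0,0.007,-0.2],[0.4,-0.36,0.16,0,0,0.007,-0.2],[0.565,-0.525,0.24,0,0,0.007,-0.2],[0.565,-0.525,0.24,0,0,0.007,-0.2],[0.565,-0.525,0.24,0,0,0.007,-0.2]]]'

```text
time: 1.6
tool_pos: [0.5478, -0.1902, 0.1608]
eef_rot: [0.0, 1.0, 0.019, -0.0]
wrist_force: [0.1, -1.3, 0.3]
grip_width: 0.0529
grip_force: 0.0
```

Run:
```python
from h import *
p,d,c=grab("side"); P=cloud(c,d); x,y,z=P[...,0],P[...,1],P[...,2]
m=(np.hypot(x-.5498,y+.1866)<.025)&(z>.041)&(z<.05); print(m.sum(),P[m].mean(0),cv2.minAreaRect(P[m][:,:2].astype(np.float32)*1000))
cv2.imwrite("pics/s1.png",cv2.resize(p[180:360,240:440],None,fx=3,fy=3)[:,:,::-1])
rel(.5498,-.1866,.041,.04)
```

```text
52 [ 0.55024029 -0.1861399   0.04447203] ((549.8777465820312, -185.5743408203125), (19.93495750427246, 21.687461853027344), 1.8721110820770264)
t 1.65 pos [ 0.5476 -0.1909  0.1612] row [ 0.016 -0.028  0.802] [ 0.0001  0.     -0.0004] F [-0.36 -0.16  0.11] w 0.052920865145995116
```

View pics/s1.png

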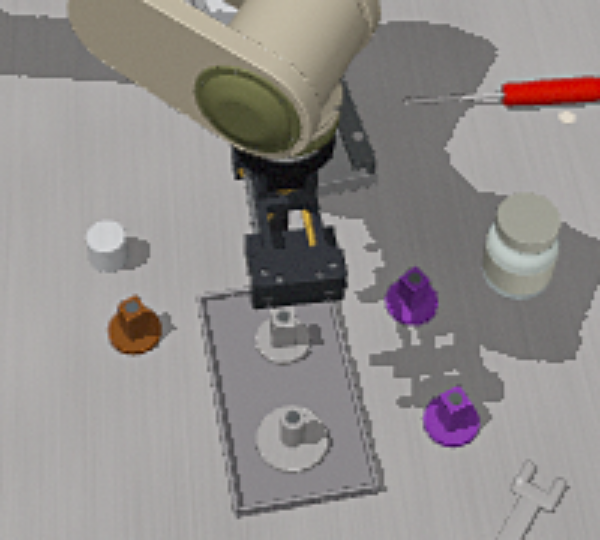

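The gripper is straight above the square-stub adapter, at (285,320) in the crop. Descending.

Emit:
apply_moves --commands '[[[0.016,-0.028,0.2,0,0,0,-0.2],[0.016,-0.028,0.4,0,0,0,-0.2],[0.016,-0.028,0.55,0,0,0,-0.2],[0.016,-0.028,0.65,0,0,0,-0.2],[0.016,-0.028,0.74,0,0,0,-0.2],[0.016,-0.028,0.8,0,0,0,-0.2],[0.016,-0.028,0.8,0,0,0,-0.2]]]'

```text
time: 2.35
tool_pos: [0.5499, -0.1861, 0.0404]
eef_rot: [-0.0, 1.0, 0.019, -0.001]
wrist_force: [-0.2, 0.2, 0.0]
grip_width: 0.0529
grip_force: 0.0
```

```bash
python3 -c "
from h import *
rel(.5498,-.1866,.041,.04)"
```

```text
t 2.35 pos [ 0.5499 -0.1861  0.0404] row [-0.001  0.003 -0.004] [-0.0001  0.0002 -0.0005] F [-0.2   0.18  0.02] w 0.052910187500981976
```

Emit:
apply_moves --commands '[[[0,0,0,0,0,0,0.3],[0,0,0,0,0,0,0.5],[0,0,0,0,0,0,0.7],[0,0,0,0,0,0,0.7],[0,0,0,0,0,0,0.7],[0,0,0,0,0,0,0.7]]]' --force 25

```text
time: 2.95
tool_pos: [0.5506, -0.1856, 0.0413]
eef_rot: [0.0, 1.0, 0.019, 0.0]
wrist_force: [-0.4, 0.4, 3.0]
grip_width: 0.0201
grip_force: 24.9
```

Emit:
apply_moves --commands '[[[0,0,-0.15,0,0,0,0.7],[0,0,-0.35,0,0,0,0.7],[0,0,-0.55,0,0,0,0.7],[0,0,-0.7,0,0,0,0.7],[0,0,-0.7,0,0,0,0.7]]]'

```text
time: 3.45
tool_pos: [0.5513, -0.186, 0.1485]
eef_rot: [0.001, 1.0, 0.019, 0.002]
wrist_force: [-0.1, -0.8, -3.1]
grip_width: 0.0196
grip_force: 24.9
```

```bash
python3 -c "
from h import *
rel(.5658,.1882,.14,.166)"
```

```text
t 3.45 pos [ 0.5513 -0.186   0.1485] row [ 0.191 -2.49   0.051] [ 0.0005 -0.0007 -0.0203] F [-0.14 -0.81 -3.06] w 0.019578695995818688
```

Emit:
apply_moves --commands '[[[0.02,-0.2,0,0,0,0,0.7],[0.04,-0.5,0,0,0,0,0.7],[0.06,-0.8,0,0,0,0,0.7],[0.06,-1,0,0,0,0,0.7]]]'

```text
time: 3.85
tool_pos: [0.5528, -0.0327, 0.1442]
eef_rot: [-0.001, 1.0, 0.02, -0.001]
wrist_force: [0.2, 0.2, -1.8]
grip_width: 0.0196
grip_force: 24.9
```

Emit:
apply_moves --commands '[[[0.02,-0.3,0,0,0,0,0.7],[0.04,-0.6,0,0,0,0,0.7],[0.06,-0.8,0,0,0,0,0.7],[0.06,-0.9,0,0,0,0,0.7],[0.06,-0.9,0,0,0,0,0.7]]]'

```text
time: 4.35
tool_pos: [0.5569, 0.1011, 0.1448]
eef_rot: [-0.0, 1.0, 0.02, -0.001]
wrist_force: [0.1, -0.1, -1.4]
grip_width: 0.0198
grip_force: 24.9
```

```bash
python3 -c "
from h import *
rel(.5658,.1882,.12,.166)"
```

```text
t 4.35 pos [0.5569 0.1011 0.1448] row [ 0.083 -0.578  0.165] [-0.      0.0003 -0.02  ] F [ 0.05 -0.06 -1.42] w 0.019753516226672905
```

Emit:
apply_moves --commands '[[[0.03,-0.2,0.03,0,0,-0.01,0.7],[0.06,-0.4,0.1,0,0,-0.02,0.7],[0.083,-0.578,0.2,0,0,-0.02,0.7],[0.083,-0.578,0.29,0,0,-0.02,0.7],[0.083,-0.578,0.36,0,0,-0.02,0.7],[0.083,-0.578,0.36,0,0,-0.02,0.7],[0.083,-0.578,0.36,0,0,-0.02,0.7]]]'

```text
time: 5.05
tool_pos: [0.5671, 0.1858, 0.0921]
eef_rot: [0.0, 0.997, 0.081, -0.0]
wrist_force: [0.2, 0.3, -0.7]
grip_width: 0.0197
grip_force: 24.9
```

Run:
```python
from h import *
rel(.5658,.1882,.069,.166)
p,d,c=grab("side"); cv2.imwrite("pics/s2.png",cv2.resize(p[120:270,260:410],None,fx=4,fy=4)[:,:,::-1])
```

```text
t 5.05 pos [0.5671 0.1858 0.0921] row [-0.006 -0.017  0.154] [ 0.      0.     -0.0006] F [ 0.18  0.27 -0.66] w 0.01971276930346796
```

View pics/s2.png

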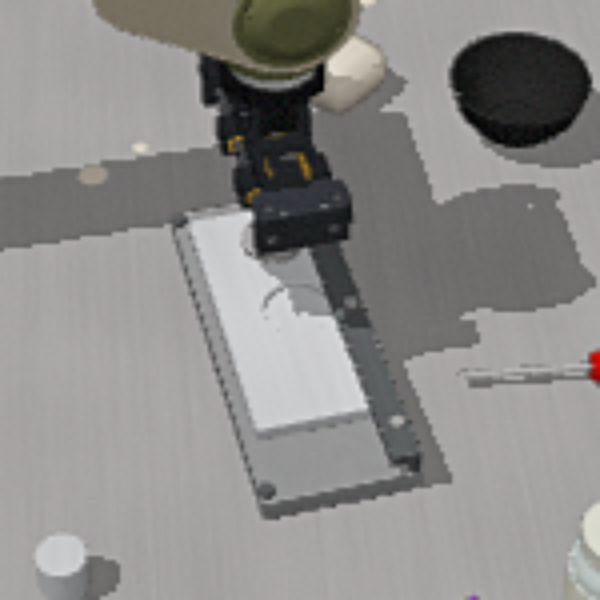

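The adapter hangs above the far end of the plate, crop (275,250), beyond the pocket arc at (300,300). Lowering gently.

Emit:
apply_moves --commands '[[[-0.006,-0.017,0.04,0,0,0,0.7],[-0.006,-0.017,0.08,0,0,0,0.7],[-0.006,-0.017,0.11,0,0,0,0.7],[-0.006,-0.017,0.13,0,0,0,0.7],[-0.006,-0.017,0.13,0,0,0,0.7],[-0.006,-0.017,0.13,0,0,0,0.7]]]'

```text
time: 5.7
tool_pos: [0.5655, 0.1894, 0.0725]
eef_rot: [-0.0, 0.997, 0.082, 0.0]
wrist_force: [-0.2, -0.3, -1.9]
grip_width: 0.0199
grip_force: 24.9
```

Emit:
apply_moves --commands '[[[0,0,0.006,0,0,0,0.7],[0,0,0.012,0,0,0,0.7],[0,0,0.012,0,0,0,0.7]]]'

```text
time: 6.0
tool_pos: [0.5654, 0.1893, 0.0707]
eef_rot: [-0.0, 0.997, 0.082, -0.0]
wrist_force: [-0.0, -0.0, -1.6]
grip_width: 0.0198
grip_force: 24.9
```

Emit:
apply_moves --commands '[[[0,0,0.005,0,0,0,0.7],[0,0,0.008,0,0,0,0.7],[0,0,0.008,0,0,0,0.7]]]'

```text
time: 6.3
tool_pos: [0.5654, 0.1893, 0.0695]
eef_rot: [0.0, 0.997, 0.082, -0.0]
wrist_force: [0.6, 0.7, -1.9]
grip_width: 0.0199
grip_force: 24.9
```

Emit:
apply_moves --commands '[[[0,0,0.003,0,0,0,0.7],[0,0,0.005,0,0,0,0.7],[0,0,0.005,0,0,0,0.7]]]'

```text
time: 6.6
tool_pos: [0.5655, 0.1893, 0.0694]
eef_rot: [0.0, 0.997, 0.082, 0.0]
wrist_force: [-2.8, -1.1, 4.6]
grip_width: 0.0195
grip_force: 24.9
```

Emit:
apply_moves --commands '[[[0.005,0,0,0,0,0,0.7],[0.01,0,0,0,0,0,0.7],[0.013,0,0,0,0,0,0.7],[0.013,0,0,0,0,0,0.7]]]'

```text
time: 7.0
tool_pos: [0.5667, 0.1896, 0.0693]
eef_rot: [0.0, 0.997, 0.082, -0.001]
wrist_force: [-5.3, -1.7, 8.3]
grip_width: 0.0201
grip_force: 24.9
```

Emit:
apply_moves --commands '[[[0.004,0,0,0,0,0,0.7],[0.007,0,0,0,0,0,0.7],[0.007,0,0,0,0,0,0.7]]]'

```text
time: 7.3
tool_pos: [0.5678, 0.1898, 0.0694]
eef_rot: [0.0, 0.997, 0.082, -0.001]
wrist_force: [-5.3, -1.1, 7.5]
grip_width: 0.0199
grip_force: 24.9
```

Emit:
apply_moves --commands '[[[0.004,0,0,0,0,0,0.7],[0.007,0,0,0,0,0,0.7],[0.007,0,0,0,0,0,0.7]]]'

```text
time: 7.6
tool_pos: [0.5688, 0.19, 0.0694]
eef_rot: [0.0, 0.997, 0.082, -0.001]
wrist_force: [-5.8, -1.3, 7.1]
grip_width: 0.0198
grip_force: 24.9
```

Emit:
apply_moves --commands '[[[0.004,0,0,0,0,0,0.7],[0.007,0,0,0,0,0,0.7],[0.007,0,0,0,0,0,0.7]]]'

```text
time: 7.9
tool_pos: [0.5698, 0.1902, 0.0694]
eef_rot: [0.0, 0.997, 0.082, -0.001]
wrist_force: [-6.4, 0.1, 7.9]
grip_width: 0.0199
grip_force: 24.9
```

Emit:
apply_moves --commands '[[[0.004,0,0,0,0,0,0.7],[0.007,0,0,0,0,0,0.7],[0.007,0,0,0,0,0,0.7]]]'

```text
time: 8.2
tool_pos: [0.5708, 0.1904, 0.0694]
eef_rot: [0.0, 0.997, 0.082, -0.001]
wrist_force: [-6.1, -0.1, 7.1]
grip_width: 0.0198
grip_force: 24.9
```

Emit:
apply_moves --commands '[[[0.003,0,0,0,0,0,0.7],[0.004,0,0,0,0,0,0.7],[0.004,0,0,0,0,0,0.7]]]'

```text
time: 8.5
tool_pos: [0.5714, 0.1904, 0.0693]
eef_rot: [0.0, 0.997, 0.082, -0.001]
wrist_force: [-6.2, -1.4, 8.0]
grip_width: 0.0192
grip_force: 24.9
```

Emit:
apply_moves --commands '[[[0.004,0,0,0,0,0,0.7],[0.006,0,0,0,0,0,0.7],[0.006,0,0,0,0,0,0.7]]]'

```text
time: 8.8
tool_pos: [0.5723, 0.1906, 0.0694]
eef_rot: [0.0, 0.997, 0.082, -0.001]
wrist_force: [-5.6, -1.3, 7.4]
grip_width: 0.0195
grip_force: 24.9
```

Emit:
apply_moves --commands '[[[0.003,0,0,0,0,0,0.7],[0.004,0,0,0,0,0,0.7],[0.004,0,0,0,0,0,0.7]]]'

```text
time: 9.1
tool_pos: [0.5729, 0.1907, 0.0694]
eef_rot: [0.0, 0.997, 0.082, -0.001]
wrist_force: [-6.2, -1.9, 7.6]
grip_width: 0.0198
grip_force: 24.9
```

Emit:
apply_moves --commands '[[[0.004,0,0,0,0,0,0.7],[0.006,0,0,0,0,0,0.7],[0.006,0,0,0,0,0,0.7]]]'

```text
time: 9.4
tool_pos: [0.5735, 0.1908, 0.0694]
eef_rot: [0.0, 0.997, 0.082, -0.001]
wrist_force: [-7.4, -1.7, 9.4]
grip_width: 0.0198
grip_force: 24.9
```

Run:
```python
from h import *
p,d,c=grab("side"); cv2.imwrite("pics/s3.png",cv2.resize(p[150:220,290:380],None,fx=7,fy=7,interpolation=2)[:,:,::-1])
```

```text
(no output)
```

View pics/s3.png

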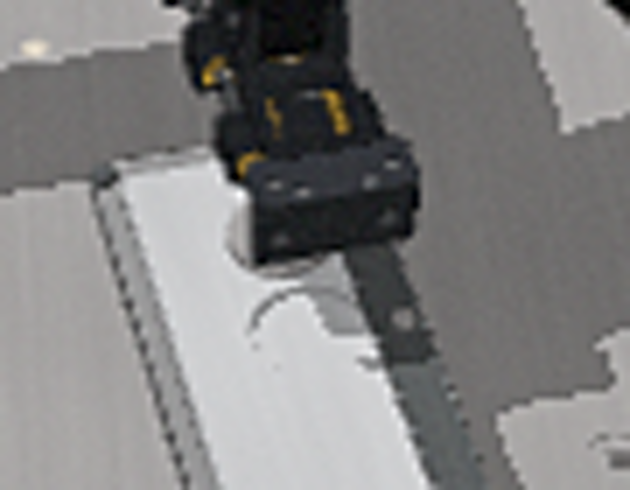

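The disc (left edge at (230,240)) is beside the fence and lines up with the pocket, whose left edge is at (250,330). One more nudge should confirm contact.

Emit:
apply_moves --commands '[[[0.003,0,0,0,0,0,0.7],[0.005,0,0,0,0,0,0.7],[0.005,0,0,0,0,0,0.7]]]'

```text
time: 9.75
tool_pos: [0.5736, 0.1908, 0.0694]
eef_rot: [0.0, 0.997, 0.082, -0.002]
wrist_force: [-11.6, -2.1, 10.8]
grip_width: 0.0196
grip_force: 24.9
```

Emit:
apply_moves --commands '[[[-0.004,0,-0.002,0,0,0,0.7],[-0.004,0.02,-0.002,0,0,0,0.7],[-0.004,0.04,-0.002,0,0,0,0.7],[-0.004,0.06,-0.002,0,0,0,0.7],[-0.004,0.08,-0.002,0,0,0,0.7],[-0.004,0.1,-0.002,0,0,0,0.7],[-0.004,0.12,-0.002,0,0,0,0.7],[-0.004,0.14,-0.002,0,0,0,0.7],[-0.004,0.14,-0.002,0,0,0,0.7]]]'

```text
time: 10.65
tool_pos: [0.5769, 0.1711, 0.0694]
eef_rot: [-0.001, 0.997, 0.082, -0.001]
wrist_force: [-7.2, 5.2, 6.3]
grip_width: 0.0197
grip_force: 24.9
```

Emit:
apply_moves --commands '[[[0,0.02,0,0,0,0,0.7],[0,0.04,0,0,0,0,0.7],[0,0.06,0,0,0,0,0.7],[0,0.08,0,0,0,0,0.7],[0,0.1,0,0,0,0,0.7],[0,0.12,0,0,0,0,0.7],[0,0.13,0,0,0,0,0.7],[0,0.13,0,0,0,0,0.7]]]'

```text
time: 11.45
tool_pos: [0.58, 0.1519, 0.0693]
eef_rot: [-0.001, 0.997, 0.082, -0.001]
wrist_force: [-6.8, 5.2, 5.8]
grip_width: 0.0196
grip_force: 24.9
```

Emit:
apply_moves --commands '[[[0,0.015,0,0,0,0,0.7],[0,0.03,0,0,0,0,0.7],[0,0.045,0,0,0,0,0.7],[0,0.06,0,0,0,0,0.7],[0,0.075,0,0,0,0,0.7],[0,0.085,0,0,0,0,0.7],[0,0.085,0,0,0,0,0.7]]]'

```text
time: 12.15
tool_pos: [0.5822, 0.1387, 0.0687]
eef_rot: [-0.0, 0.997, 0.082, -0.001]
wrist_force: [-4.5, 0.6, 0.2]
grip_width: 0.0199
grip_force: 24.9
```

Emit:
apply_moves --commands '[[[0,0,0.004,0,0,0,0.7],[0,0,0.007,0,0,0,0.7],[0,0,0.007,0,0,0,0.7]]]'

```text
time: 12.45
tool_pos: [0.5824, 0.1383, 0.0676]
eef_rot: [0.0, 0.997, 0.082, -0.001]
wrist_force: [-5.8, 0.3, 1.2]
grip_width: 0.0199
grip_force: 24.9
```

Emit:
apply_moves --commands '[[[-0.003,0.003,0.004,0,0,0,0.7],[-0.003,0.003,0.008,0,0,0,0.7],[-0.003,0.003,0.012,0,0,0,0.7],[-0.003,0.003,0.012,0,0,0,0.7]]]'

```text
time: 12.85
tool_pos: [0.5825, 0.1377, 0.066]
eef_rot: [0.0, 0.997, 0.082, -0.001]
wrist_force: [-4.3, -0.1, 0.7]
grip_width: 0.0198
grip_force: 24.9
```

Dropping freely: 3.4 mm so far, with 5 mm expected.

Emit:
apply_moves --commands '[[[-0.002,0.002,0.004,0,0,0,0.7],[-0.002,0.002,0.008,0,0,0,0.7],[-0.002,0.002,0.01,0,0,0,0.7],[-0.002,0.002,0.01,0,0,0,0.7]]]'

```text
time: 13.25
tool_pos: [0.5826, 0.1374, 0.0646]
eef_rot: [0.0, 0.997, 0.082, -0.0]
wrist_force: [-4.0, -0.4, 1.0]
grip_width: 0.0197
grip_force: 24.9
```

Emit:
apply_moves --commands '[[[0,0,0.002,0,0,0,0.7],[0,0,0.004,0,0,0,0.7],[0,0,0.004,0,0,0,0.7]]]'

```text
time: 13.55
tool_pos: [0.5827, 0.1374, 0.0644]
eef_rot: [0.0, 0.997, 0.082, 0.0]
wrist_force: [-5.0, -0.4, 3.5]
grip_width: 0.0196
grip_force: 24.9
```

Emit:
apply_moves --commands '[[[-0.003,0,0.001,0,0,0,0.7],[-0.003,0,0.002,0,0,0,0.7],[-0.003,0,0.002,0,0,0,0.7]]]'

```text
time: 13.85
tool_pos: [0.5826, 0.1374, 0.0644]
eef_rot: [0.0, 0.997, 0.082, 0.001]
wrist_force: [-4.2, -0.8, 6.1]
grip_width: 0.0199
grip_force: 24.9
```

It has bottomed out at exactly 5.0 mm. Releasing and retreating straight up.

Emit:
apply_moves --commands '[[[0,0,-0.003,0,0,0,0.7],[0,0,-0.003,0,0,0,0.2],[0,0,-0.003,0,0,0,0],[0,0,-0.003,0,0,0,-0.1],[0,0,-0.003,0,0,0,-0.1],[0,0,-0.003,0,0,0,-0.1]]]'

```text
time: 14.45
tool_pos: [0.5823, 0.1374, 0.0643]
eef_rot: [0.0, 0.997, 0.082, 0.0]
wrist_force: [-0.1, 0.6, 0.3]
grip_width: 0.0481
grip_force: 0.0
```

Emit:
apply_moves --commands '[[[0,0,-0.05,0,0,0,-0.1],[0,0,-0.15,0,0,0,-0.1],[0,0,-0.35,0,0,0,-0.1],[0,0,-0.6,0,0,0,-0.1],[0,0,-0.9,0,0,0,-0.1],[0,0,-1,0,0,0,-0.1]]]'

```text
time: 15.05
tool_pos: [0.5832, 0.1375, 0.2196]
eef_rot: [0.0, 0.997, 0.082, 0.004]
wrist_force: [-0.0, 0.0, -1.0]
grip_width: 0.0484
grip_force: 0.0
```

Emit:
apply_moves --commands '[[[-0.3,0.2,0,0,0,0,-0.1],[-0.6,0.5,0,0,0,0,-0.1],[-0.8,0.8,0,0,0,0,-0.1],[-0.9,1,0,0,0,0,-0.1],[-0.9,1,0,0,0,0,-0.1],[-0.9,1,0,0,0,0,-0.1]]]'

```text
time: 15.65
tool_pos: [0.4734, -0.0335, 0.2149]
eef_rot: [0.0, 0.997, 0.08, 0.001]
wrist_force: [0.3, 0.8, -0.0]
grip_width: 0.0485
grip_force: 0.0
```

Run:
```python
from h import *
im=[]
for n,(a,b,e,f) in(("top",(140,245,215,355)),("side",(150,255,290,430))):
    p,d,c=grab(n); im.append(cv2.resize(p[a:b,e:f],None,fx=4,fy=4,interpolation=2)[:400,:400])
    P=cloud(c,d); x,y,z=P[...,0],P[...,1],P[...,2]; r=np.hypot(x-.5826,y-.1374)
    for t,m in(("stub",(r<.008)&(z>.05)),("disc",(r>.016)&(r<.022)&(z<.045)),("plate",(r>.03)&(r<.045)&(abs(z-.032)<.005))):
        print(n,t,m.sum(),P[m].mean(0).round(4),np.median(z[m]).round(4))
    m=(r>.016)&(r<.022)&(z<.045); print(np.linalg.lstsq(np.c_[P[m][:,:2]-[.5826,.1374],np.ones(m.sum())],P[m][:,2],rcond=None)[0])
cv2.imwrite("pics/f.png",np.hstack(im)[:,:,::-1]); print(arm.read_state()["time"])
```

```text
top stub 37 [0.5828 0.1375 0.0669] 0.0669
top disc 120 [0.5814 0.1377 0.0326] 0.0327
top plate 452 [0.5691 0.1358 0.0316] 0.0316
[-0.00126108 -0.01409614  0.03264918]
side stub 17 [0.5817 0.1379 0.0669] 0.0666
side disc 49 [0.5824 0.1305 0.0321] 0.0325
side plate 166 [0.568  0.1325 0.0323] 0.0322
[-0.00829773 -0.01716894  0.03195982]
15.75
```

View pics/f.png

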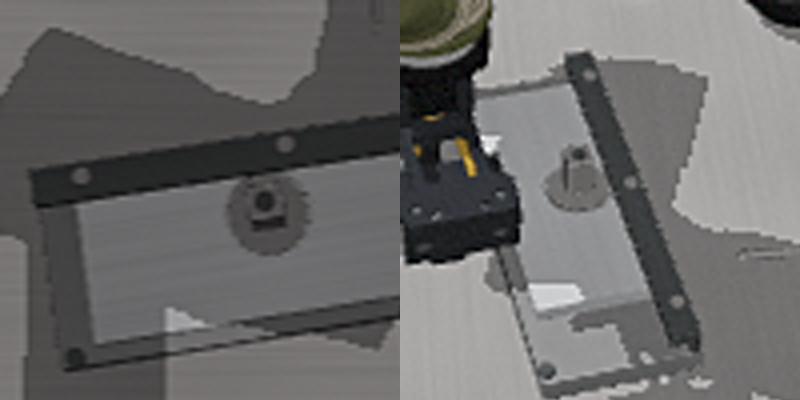

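The adapter sits upright and flat in the pocket at crop (267,210). The stub top is at z ≈ 0.067 as expected, the disc top is 1 mm above the plate, and the gripper is clear.

```bash
python3 -c "
from rig import arm
print(arm.sign_off())"
```

```text
the job is handed in; nothing more can be done
None
```

The square-stub adapter was slid along the fence and dropped fully into the pocket. It lies flat and is released, with nothing else touched, and the job was handed in at about 16 s.

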